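# Set up a hand-printing station

### The job

Pack the three wooden printing blocks flat into the shallow tray, grip posts up: the L-shaped block with the outside of its elbow in the brass-marked corner, the small block in the L's notch, and the long bar block alongside them in the strip left over. Stand the squat ink tin upright in the middle of the ink slab, midway between the roller and the scraper, and never let it tip over on the way.

Things in the scene. Friction and masses are not known exactly. Their poses are not given: they have to be found in the camera images.
- l_block: Loose L-shaped block, light wood, 22 mm thick, 160 g. On top a 28 x 28 mm square grip post, sides along x and y, 22 to 58 mm above the underside. Origin: underside, below the post's centre; z up. Outline (mm): long arm x -46..74, y -36..14; short arm x -46..4, y 14..64. Outer corner of the elbow (-46, -36); notch x > 4, y > 14 (70 x 50).
- small_block: Loose small rectangular printing block of light wood, 62 mm (x) by 42 mm (y), 22 mm thick, about 70 g. On top a 28 x 28 mm square grip post, sides along x and y, 22 to 58 mm above the underside. Origin: centre of the underside, below the post; z up.
- bar_block: Loose long bar-shaped printing block of light wood, 120 mm (x) by 40 mm (y), 22 mm thick, about 110 g. On top a 28 x 28 mm square grip post, sides along x and y, 22 to 58 mm above the underside. Origin: centre of the underside, below the post; z up.
- ink_tin: Loose squat closed round metal tin with a paper band and a dark lid, 62 mm in diameter, 48 mm high, about 300 g. It stands directly on the bench at the start. Origin: centre of the underside; z up.
- tray: Shallow grey-painted tray, fixed. Outside 152 (x) by 174 (y) mm, inside 136 by 158; walls 16 mm high, floor 5 mm above the bench. Origin: centre of underside, z up. Brass-marked corner (strips on the walls): -x, -y. Packed, the L's x and y run along the tray's, the bar lies along x at the +y side; the total play is 16 mm in x, 18 mm in y: leave gaps of 5 to 8 mm.
- slab: Ink slab, pale grey-green plate, fixed, 150 (x) by 210 (y) mm, top 10 mm above the bench. Origin: centre of underside, z up. On it, fixed: a rubber hand roller (top 46 mm above the bench, handle to -x) at the +y end, covering y > 48 mm; a scraper (top 22 mm) at the -y end, covering y < -63 mm. The tin's place is the slab's centre.
There are look-alikes about, which are no part of the job. There is more than one size of the ink_tin; the job needs the middle-sized.

How it is judged:
By the outcome, as a careful person would: the job done as asked, in the order asked, and still so for the second after the job is handed in, with the robot touching nothing.
It also fails if it takes over 99 s, if anything falls off the work surface, if the arm or the gripper's body presses on something with over 40 N, if the wrist force passes 120 N, or if a joint passes its speed limit or range.

### The arm

A 6-joint arm with a two-finger parallel gripper is mounted at the origin on the work surface. World frame = base frame: x ahead of the robot, y to its left, z up, the work surface at z = 0. Lengths are in m, angles in degrees, forces in N, time in s.
With the tool pointing down it reaches from about 0.325 to 0.775 m from the base axis. Payload 5.5 kg.
Tool frame: the origin (TCP) lies at the centre of the arm's flange, where the gripper is bolted on; the fingertips stand 182 mm ahead of it and the grasp point (between the pads) lies 163 mm ahead of it; z points along the fingers, y is the line along which they close (so a half turn about z gives the same grasp; the last joint's range is limited). The gripper opens to 88 mm and grips with 3 to 60 N. Pads are 20 mm wide; open, the fingers measure 115 mm over their backs; the gripper's body (75 mm by 178 mm) begins 61 mm behind the grasp point.
Start: joints at [64.876, 5.22, 70.514, -0, 104.267, -3.249], TCP at [0.224, 0.557, 0.405] pointing down, gripper open.
Joint ranges: [-164.24, 164.24], [-49.07, 125.15], [9.68, 141.18], [-86.29, 266.29], [3.28, 154.24], [-151.56, 151.56]. Speed limits (degrees/s): [147.25, 147.25, 172.46, 180, 180, 180].

### API

Orientations are given as [roll, pitch, yaw] about the fixed x, y, z axes, in that order (R = Rz(yaw) Ry(pitch) Rx(roll)).
In Python, from station import r gives the robot as it stands. The module is installed in compiled form; this text tells all that it offers. Calls block until the motion is done:
- r.reach(position, orientation): joint-space move of the TCP to a pose.
- r.servo_line(position, rotation=None, speed=0.15): straight line of the TCP; rotation=None keeps the orientation; speed is the mean speed in m/s.
- r.move_joints(angles): joint-space move.
- r.let_go() and r.grab(squeeze=None): open the fingers fully, or close them until they stop; squeeze is the grip in N (None keeps the last).
- r.wait(seconds).
- r.inverse_kinematics(position, orientation): joint angles nearest the present ones, or None.
- r.sense(): the state.
- r.snapshot(name): name is "scene" or "top" or "wrist"; returns a dict with "frame" (420x560x3 uint8, red, green, blue), "fx", "fy", "cx", "cy" (pixels), "R" (3x3) and "t" (3): a world point X has camera coordinates R X + t. Camera axes: x right, y down, z forward; pixel columns grow to the right and rows downward; lengths in m; the calibration is good to about 2 mm. A picture is of the moment at which its call begins. There is no depth.
A pose or a line that the arm cannot do raises r.IKError and nothing moves.
- r.hand_in(): hands the job in; it is judged then, once.
The state is a dict: "clock": time; "joints": joint angles; "joint_vel": joint speeds; "joint_torque": joint torques, N m; "tcp_pos": TCP position; "orientation": TCP orientation; "contact_force": force on the tool from outside, world axes, zero at the start; "torque": the same for the moment, N m; "opening": finger opening in m; "gripper_force": force on a finger pad.
Only numpy, scipy, OpenCV 4.12 (cv2) and the standard library are available. Lean on these libraries where they do the work, as an engineer would, in place of code of your own. Each camera call takes 0.05 s, during which the arm holds its last target. There are 200 camera calls.

## Working session

There is one attempt and no reset: what is moved stays moved. The work goes in short steps, each a Python script; the robot and the scene stay as the last script left them, time stands still between calls to the robot, and variables do not carry over. Pictures are saved under pics/ and viewed, at most 14 in all, crops included, and the job is handed in when it is done.

```bash
mkdir -p pics; python3 - <<'E'
from station import r
import cv2
for n in("top","scene"):
    s=r.snapshot(n); cv2.imwrite(f"pics/{n}0.png",cv2.resize(s["frame"][:,:,::-1],(800,600),interpolation=cv2.INTER_CUBIC))
    print(n,s["fx"],s["cx"],s["cy"],s["R"],s["t"])
print(r.sense())
E
```

```text
top 452.12699017481566 286.2891989581747 207.41360986983773 [[-3.43745497e-02 -9.99390837e-01 -6.02862097e-03]
 [-9.79158146e-01  3.48855825e-02 -2.00080788e-01]
 [ 2.00169218e-01 -9.74713665e-04 -9.79760855e-01]] [-0.00141465  0.54205439  1.07768873]
scene 513.4675236356745 284.45260221489997 211.41445407784545 [[-3.20489160e-01  9.47251814e-01 -8.36264764e-04]
 [ 7.94648286e-01  2.68377205e-01 -5.44525277e-01]
 [-5.15578122e-01 -1.75178985e-01 -8.38744015e-01]] [ 0.20104143 -0.38079672  1.64232825]
{'clock': 0.1, 'joints': array([ 6.48771872e+01,  5.25915421e+00,  7.05725439e+01,  1.54083404e-03,
        1.04267632e+02, -3.24847604e+00]), 'joint_vel': array([-0.09011078, -0.06759182, -0.11575708, -0.07509738, -0.0115744 ,
        0.0562163 ]), 'joint_torque': array([ 1.81114679e-03, -4.47861028e+01, -4.07567775e+01,  6.99879485e-02,
        2.85524782e-02, -1.01458013e-04]), 'tcp_pos': array([0.22356289, 0.55685461, 0.40363994]), 'orientation': array([-1.79900914e+02, -7.12022254e-03,  1.58126035e+02]), 'contact_force': array([0.26976558, 0.29080914, 0.4002862 ]), 'torque': array([0.03039535, 0.03486604, 0.05956623]), 'gripper_force': 0.0, 'opening': 0.08748111857149694}
```

View pics/top0.png

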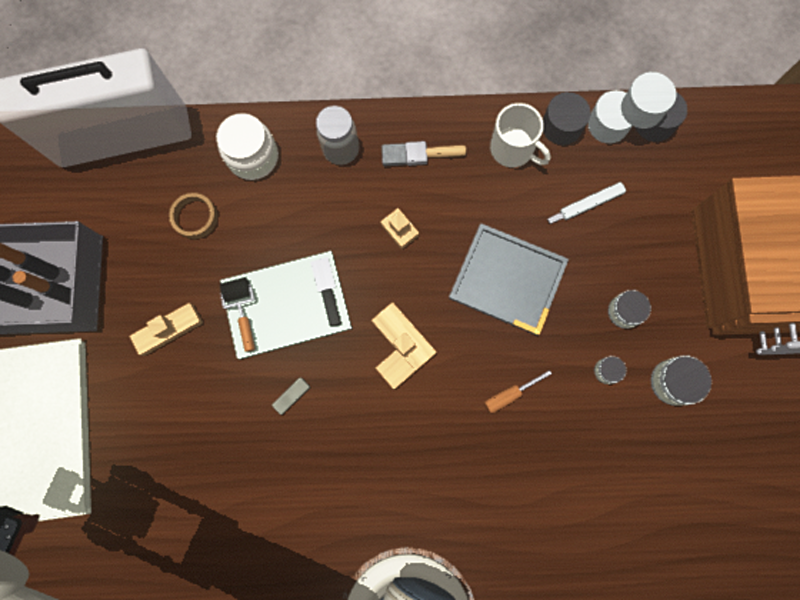

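View pics/scene0.png

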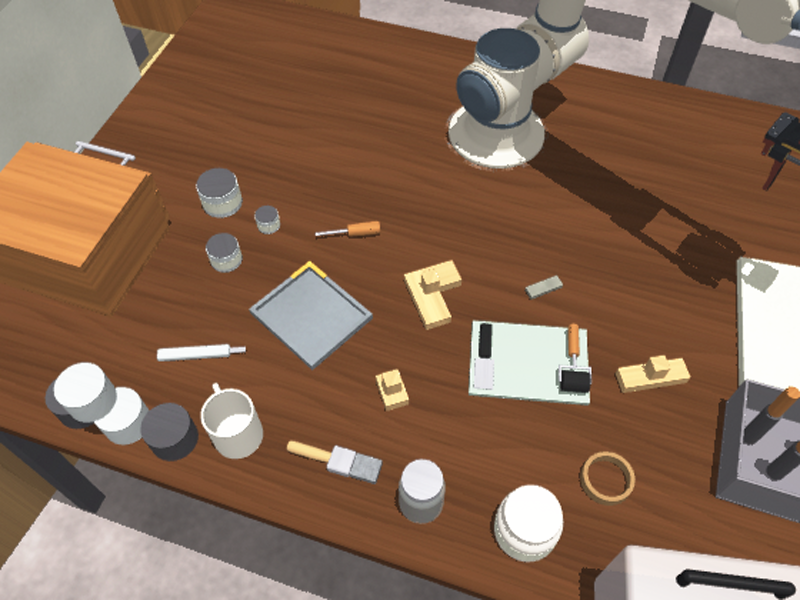

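```bash
cat > vis.py <<'E'
import numpy as np, cv2
from scipy.optimize import minimize
def box(x0,x1,y0,y1,z0,z1): return np.array([[x,y,z] for x in(x0,x1) for y in(y0,y1) for z in(z0,z1)])/1000.
post=box(-14,14,-14,14,22,58)
a=np.linspace(0,2*np.pi,48,endpoint=False); cyl=np.vstack([np.c_[31*np.cos(a),31*np.sin(a),0*a+z] for z in(0,48)])/1000
M=dict(l_block=[box(-46,74,-36,14,0,22),box(-46,4,-36,64,0,22),post],
 small_block=[box(-31,31,-21,21,0,22),post], bar_block=[box(-60,60,-20,20,0,22),post],
 tray=[box(-76,76,-87,87,0,16)], slab=[box(-75,75,-105,105,0,10)], ink_tin=[cyl])
K=4
def proj(s,X):
    c=X@np.array(s["R"]).T+s["t"]; return np.c_[s["fx"]*c[:,0]/c[:,2]+s["cx"], s["fy"]*c[:,1]/c[:,2]+s["cy"]]
def unproj(s,u,v,z):
    R=np.array(s["R"]); d=R.T@[(u-s["cx"])/s["fx"],(v-s["cy"])/s["fy"],1]; o=-R.T@s["t"]; return o+d*(z-o[2])/d[2]
def place(X,p,z=0):
    c,s=np.cos(p[2]),np.sin(p[2]); return X@np.array([[c,s,0],[-s,c,0],[0,0,1]])+[p[0],p[1],z]
def render(s,parts,p,z,org,sz):
    m=np.zeros((sz*K,sz*K),np.uint8)
    for X in parts:
        q=cv2.convexHull((proj(s,place(X,p,z))).astype(np.float32))[:,0]
        q=(q-org+.5)*K-.5
        cv2.fillConvexPoly(m,np.round(q*16).astype(np.int32),1,shift=4)
    return cv2.resize(m.astype(np.float32),(sz,sz),interpolation=cv2.INTER_AREA)
def fit(views,name,p0,z=0):
    """views: list of (snap, mask float 420x560). p=(x,y,yaw)"""
    sz=150; W=[]
    for s,m in views:
        c=proj(s,np.array([[p0[0],p0[1],z+.02]]))[0]; o=np.round(c).astype(int)-sz//2
        mm=cv2.copyMakeBorder(m,sz,sz,sz,sz,cv2.BORDER_CONSTANT)[o[1]+sz:o[1]+2*sz,o[0]+sz:o[0]+2*sz]
        W.append((s,mm,o))
    def cost(q):
        p=(q[0]/1000,q[1]/1000,q[2]/50); return sum(np.abs(render(s,M[name],p,z,o,sz)-mm).sum()/mm.sum() for s,mm,o in W)
    best=None
    for y in ([0] if name=="ink_tin" else p0[2]+np.radians([-8,0,8])):
        q0=np.array([p0[0]*1000,p0[1]*1000,y*50])
        b=minimize(cost,q0,method="Nelder-Mead",options=dict(initial_simplex=np.vstack([q0,q0+[8,0,0],q0+[0,8,0],q0+[0,0,6]]),xatol=.02,fatol=1e-5,maxiter=400))
        if best is None or b.fun<best.fun: best=b
    q=best.x; return np.array([q[0]/1000,q[1]/1000,q[2]/50]),best.fun/len(W)
def comp(mask,s,pos,hull=False):
    n,l=cv2.connectedComponents(mask.astype(np.uint8)); c=proj(s,np.array([pos]))[0].round().astype(int)
    w=l[c[1]-3:c[1]+4,c[0]-3:c[0]+4]; w=w[w>0]
    m=(l==np.bincount(w).argmax()).astype(np.uint8)
    if hull:
        h=cv2.convexHull(cv2.findNonZero(m)); m[:]=0; cv2.fillConvexPoly(m,h,1)
    return m.astype(np.float32)
def hsv(s): return [c.astype(int) for c in cv2.split(cv2.cvtColor(s["frame"],cv2.COLOR_RGB2HSV))]
def woodmask(s): 
    h,S,v=hsv(s); f=s["frame"].astype(int); return (f[...,1]>85)&(S>60)&(h>14)&(h<32)
E
cat > locate.py <<'E'
from station import r
from vis import *
import json
T=r.snapshot("top"); S=r.snapshot("scene")
up=lambda u,v,z: unproj(T,u*.7,v*.7,z)
init=dict(l_block=(403,343,.058),small_block=(398,226,.058),bar_block=(160,325,.058),tray=(510,280,.01),slab=(286,304,.01),ink_tin=(630,306,.048))
ang=lambda a,b:(lambda d:np.arctan2(d[1],d[0]))(up(*b,.02)-up(*a,.02))
yaw=dict(l_block=ang((435,352),(388,305)),small_block=ang((383,215),(405,245)),bar_block=ang((138,348),(200,315)),tray=ang((540,330),(567,262)),slab=ang((350,328),(332,252)),ink_tin=0)
out={};vis={"T":T["frame"][:,:,::-1].copy(),"S":S["frame"][:,:,::-1].copy()}
for n,c in init.items():
    p=up(*c); V=[]; print(n,p.round(3),np.degrees(yaw[n]).round(1))
    for k,s in(("T",T),("S",S)):
        h,Sa,v=hsv(s); f=s["frame"].astype(int)
        if n.endswith("block"): m=woodmask(s)
        elif n=="tray": m=((f[...,2]>f[...,0]-8)&(v>45))|((h>18)&(h<32)&(Sa>120)&(v>130))
        elif n=="slab": m=(f[...,1]>150)
        else: m=(f[...,2]>f[...,0]-25)&(v>35)
        m=comp(m,s,p,n in("tray","slab","ink_tin")); V.append((s,m))
        if m.sum(): vis[k][(cv2.morphologyEx(m,cv2.MORPH_GRADIENT,np.ones((3,3)))>0)&(m>0)]=(0,0,255)
    q,e=fit(V,n,(p[0],p[1],yaw[n])); o=[fit([w],n,q) for w in V]
    out[n]=q.tolist(); print("  ->",q[:2].round(4),np.degrees(q[2]).round(1),round(e,3),[(x[:2].round(4),np.degrees(x[2]).round(1),round(g,3)) for x,g in o])
json.dump(out,open("poses.json","w"))
a=np.hstack([cv2.resize(vis["T"][130:290,80:480],(800,320))]);b=cv2.resize(vis["S"][130:300,130:500],(800,280)[:2])
cv2.imwrite("pics/fit.png",np.vstack([a,b]))
E
python3 locate.py
```

```text
l_block [ 0.459 -0.007  0.058] 42.7
  -> [ 0.4606 -0.0086] 38.8 0.049 [(array([ 0.4606, -0.0078]), np.float64(38.8), np.float64(0.035)), (array([ 0.4603, -0.0099]), np.float64(38.6), np.float64(0.043))]
small_block [ 0.67  -0.005  0.058] -146.7
  -> [ 0.6819 -0.008 ] -143.0 0.12 [(array([ 0.6826, -0.0067]), np.float64(-142.8), np.float64(0.142)), (array([ 0.6815, -0.0089]), np.float64(-143.1), np.float64(0.068))]
bar_block [0.506 0.413 0.058] -62.8
  -> [0.5066 0.4206] -61.4 0.15 [(array([0.5075, 0.4232]), np.float64(-62.2), np.float64(0.199)), (array([0.5068, 0.4188]), np.float64(-61.2), np.float64(0.051))]
tray [ 0.575 -0.206  0.01 ] -25.4
  -> [ 0.579  -0.2047] -25.2 0.023 [(array([ 0.5789, -0.2039]), np.float64(-25.0), np.float64(0.019)), (array([ 0.579 , -0.2059]), np.float64(-25.3), np.float64(0.019))]
slab [0.544 0.204 0.01 ] 12.2
  -> [0.5461 0.2065] 13.2 0.031 [(array([0.5464, 0.2079]), np.float64(13.4), np.float64(0.026)), (array([0.5458, 0.2044]), np.float64(13.4), np.float64(0.026))]
ink_tin [ 0.512 -0.407  0.048] 0.0
  -> [ 0.5125 -0.4139] 8.4 0.082 [(array([ 0.5104, -0.4124]), np.float64(7.8), np.float64(0.045)), (array([ 0.5138, -0.4146]), np.float64(4.3), np.float64(0.047))]
```

View pics/fit.png

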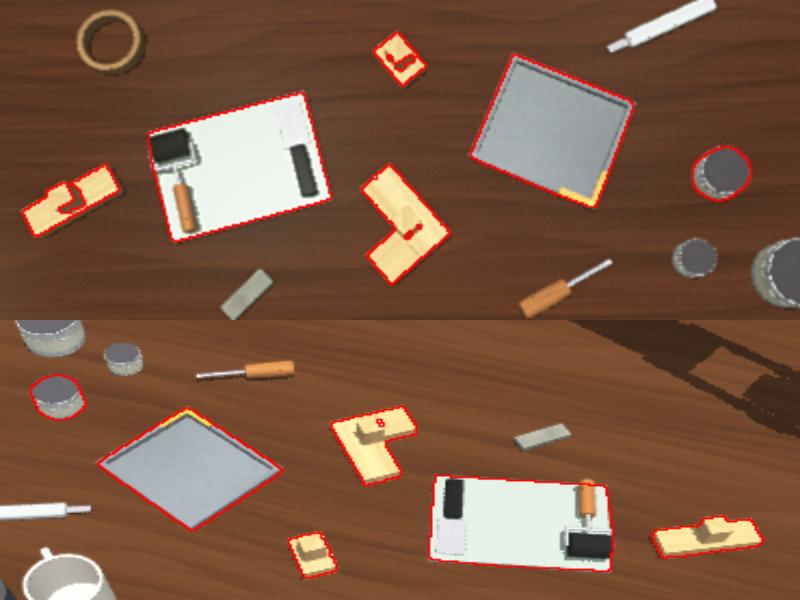

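```bash
python3 - <<'E'
s=open("locate.py").read()
s=s.replace("m=comp(m,s,p,n in(","m=comp(cv2.morphologyEx(m.astype(np.uint8),cv2.MORPH_CLOSE,np.ones((3,3))),s,p,n in(") if 0 else s
s=s.replace("; V.append((s,m))","\n        cs,_=cv2.findContours(m.astype(np.uint8),cv2.RETR_EXTERNAL,cv2.CHAIN_APPROX_NONE); m=m.astype(np.uint8); cv2.drawContours(m,cs,-1,1,-1); m=m.astype(np.float32); V.append((s,m))")
s+='''
for nm,u,v,z in(("small tin top",611,369,.03),("large tin top",683,380,.06),("large edge",711,380,.06),("box base",712,335,0),("box base2",695,200,0),("box side",697,215,0)): print(nm,up(u,v,z).round(3))
'''
open("locate.py","w").write(s)
E
python3 locate.py
cat > act.py <<'E'
from station import r
import numpy as np, json
P=json.load(open("poses.json"))
HI=0.163+0.13
def ori(yaw): return [180,0,(yaw+180)%360-180]
def feas(p,yaw,z):  # try both half turns, prefer small last-joint
    c=[]
    for y in(yaw,yaw+180):
        j=r.inverse_kinematics([p[0],p[1],z],ori(y))
        if j is not None: c.append((abs(j[5]),y))
    return sorted(c)
def world(name,x,y):
    t=P[name]; c,s=np.cos(t[2]),np.sin(t[2]); return np.array([t[0]+c*x-s*y,t[1]+s*x+c*y])
def line(p,z,speed): 
    r.servo_line([p[0],p[1],z],speed=speed)
def rep(t): 
    s=r.sense(); print(t,"t=%.1f"%s["clock"],"tcp",s["tcp_pos"].round(4),"yaw%.1f"%s["orientation"][2],"F",s["contact_force"].round(1),"open %.4f"%s["opening"],"gf%.1f"%s["gripper_force"]); return s
def pick(p,yaw,h,squeeze):
    r.reach([p[0],p[1],HI],ori(yaw)); line(p,.163+h,.15); r.grab(squeeze); s=rep("grabbed")
    line(p,HI,.2); rep("lifted")
def lower(p,yaw,h):
    r.reach([p[0],p[1],HI],ori(yaw)); line(p,.163+h+.012,.2); line(p,.163+h,.03)
    return rep("down")
def release(p): r.let_go(); line(p,HI,.2); rep("released")
E
```

```text
l_block [ 0.459 -0.007  0.058] 42.7
  -> [ 0.4608 -0.0088] 39.0 0.049 [(array([ 0.4605, -0.0078]), np.float64(38.8), np.float64(0.031)), (array([ 0.4603, -0.01  ]), np.float64(38.4), np.float64(0.042))]
small_block [ 0.67  -0.005  0.058] -146.7
  -> [ 0.6818 -0.0078] -143.4 0.088 [(array([ 0.6827, -0.0066]), np.float64(-142.9), np.float64(0.076)), (array([ 0.6814, -0.0089]), np.float64(-143.2), np.float64(0.068))]
bar_block [0.506 0.413 0.058] -62.8
  -> [0.5068 0.4206] -62.0 0.112 [(array([0.5074, 0.4229]), np.float64(-63.4), np.float64(0.122)), (array([0.5068, 0.4187]), np.float64(-61.2), np.float64(0.053))]
tray [ 0.575 -0.206  0.01 ] -25.4
  -> [ 0.5792 -0.2047] -25.1 0.023 [(array([ 0.5791, -0.2039]), np.float64(-25.0), np.float64(0.019)), (array([ 0.5792, -0.2057]), np.float64(-25.4), np.float64(0.019))]
slab [0.544 0.204 0.01 ] 12.2
  -> [0.5459 0.2064] 13.3 0.032 [(array([0.5464, 0.2075]), np.float64(13.4), np.float64(0.025)), (array([0.5456, 0.2045]), np.float64(13.5), np.float64(0.029))]
ink_tin [ 0.512 -0.407  0.048] 0.0
  -> [ 0.5125 -0.4139] 8.4 0.082 [(array([ 0.5103, -0.4124]), np.float64(3.1), np.float64(0.045)), (array([ 0.5138, -0.4146]), np.float64(4.3), np.float64(0.047))]
small tin top [ 0.404 -0.369  0.03 ]
large tin top [ 0.379 -0.48   0.06 ]
large edge [ 0.378 -0.527  0.06 ]
box base [ 0.462 -0.567  0.   ]
box base2 [ 0.719 -0.568  0.   ]
box side [ 0.69  -0.568  0.   ]
```

```bash
cat >> act.py <<'E'
TGT=dict(l_block=(-16,-37),small_block=(26.5,5),bar_block=(0,53))
def block(name):
    o=P[name]; oy=np.degrees(o[2]); ty=np.degrees(P["tray"][2]); q=world("tray",*np.array(TGT[name])/1000)
    best=None
    for k in(0,180):           # half-turned tool
        for f in((0,) if name=="l_block" else (0,180)):   # half-turned block
            g,d=oy+90+k,ty+90+k+f
            a=r.inverse_kinematics([*o[:2],.21],ori(g)); b=r.inverse_kinematics([*q,.21],ori(d))
            if a is None or b is None: continue
            c=max(abs(a[5]),abs(b[5]))+.3*abs(a[5]-b[5])
            if best is None or c<best[0]: best=(c,g,d)
    print(name,best,q.round(4))
    pick(o[:2],best[1],.046,30)
    s=lower(q,best[2],.052)
    return q
E
python3 - <<'E'
from act import *
q=block("l_block")
release(q)
E
```

```text
l_block (np.float64(57.342688882483465), np.float64(129.02007902550724), np.float64(64.91324940642778)) [ 0.549  -0.2314]
grabbed t=4.2 tcp [ 0.4607 -0.0089  0.209 ] yaw129.0 F [-0.4  0.7  0.2] open 0.0279 gf30.0
lifted t=4.8 tcp [ 0.4606 -0.0088  0.2919] yaw129.0 F [ 0.3 -0.4 -1.9] open 0.0281 gf30.0
down t=6.7 tcp [ 0.549  -0.2315  0.2149] yaw64.9 F [ 0.5 -0.6 -1.9] open 0.0279 gf30.0
released t=8.3 tcp [ 0.549  -0.2314  0.2925] yaw64.9 F [-0.9 -0.2  0.1] open 0.0881 gf0.0
```

```bash
cat > check.py <<'E'
import sys
from station import r
from vis import *
import json
P=json.load(open("poses.json")); t=P["tray"]
T=r.snapshot("top");S=r.snapshot("scene")
def intray(p):
    d=np.array(p[:2])-t[:2]; c,s=np.cos(t[2]),np.sin(t[2]); return (np.array([c*d[0]+s*d[1],-s*d[0]+c*d[1]])*1000).round(1),round(np.degrees(p[2]-t[2]),1)
for n,g in json.loads(sys.argv[1]).items():
    g=np.array(g)/1000; c,s_=np.cos(t[2]),np.sin(t[2]); p0=(t[0]+c*g[0]-s_*g[1],t[1]+s_*g[0]+c*g[1],t[2])
    V=[]
    for s in(T,S):
        m=comp(woodmask(s),s,[*p0[:2],.063]).astype(np.uint8); cs,_=cv2.findContours(m,cv2.RETR_EXTERNAL,cv2.CHAIN_APPROX_NONE); cv2.drawContours(m,cs,-1,1,-1)
        V.append((s,m.astype(np.float32)))
    q,e=fit(V,n,p0,.005); print(n,intray(q),round(e,3),[intray(fit([w],n,q,.005)[0]) for w in V])
a=T["frame"][150:240,310:405,::-1];b=S["frame"][170:265,165:270,::-1]
cv2.imwrite(sys.argv[2],np.hstack([cv2.resize(a,(400,380),interpolation=cv2.INTER_CUBIC),cv2.resize(b,(400,380),interpolation=cv2.INTER_CUBIC)]))
E
python3 check.py '{"l_block":[-16,-37]}' pics/L.png
```

```text
l_block (array([ -1.3, -20.7]), np.float64(-12.8)) 669.091 [(array([ 16.8, -12.4]), np.float64(-10.9)), (array([-15.2, -37.6]), np.float64(0.2))]
```

View pics/L.png

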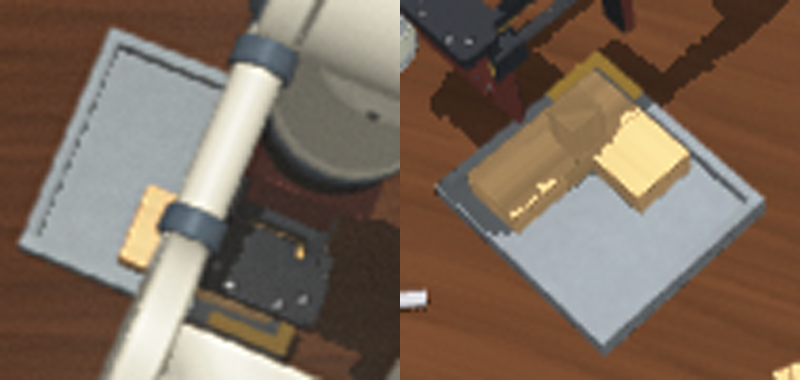

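The top view is blocked by the arm. The scene view shows the L flat in the tray, with its elbow at the brass corner and the fit 1 mm from target. I'll move on to the small block.

```bash
python3 - <<'E'
from act import *
for n in("small_block","bar_block"):
    q=block(n); release(q)
r.reach([.45,.1,.35],ori(90)); rep("clear")
E
python3 check.py '{"l_block":[-16,-37],"small_block":[26.5,5],"bar_block":[0,53]}' pics/all.png
```

```text
small_block (np.float64(53.01950553923235), np.float64(126.62672346995569), np.float64(424.9132494064278)) [ 0.6053 -0.2114]
grabbed t=11.1 tcp [ 0.6818 -0.0078  0.209 ] yaw126.6 F [ 0.6 -0.1  0.2] open 0.0277 gf30.0
lifted t=11.6 tcp [ 0.6818 -0.0078  0.2921] yaw126.6 F [ 0.6 -0.  -1.1] open 0.0278 gf30.0
down t=13.6 tcp [ 0.6053 -0.2114  0.215 ] yaw64.9 F [-0.3 -0.3 -0.1] open 0.0276 gf30.0
released t=15.1 tcp [ 0.6053 -0.2114  0.2925] yaw64.9 F [0.2 0.3 0.2] open 0.0880 gf0.0
bar_block (np.float64(107.7905014598717), np.float64(207.95397013742507), np.float64(424.9132494064278)) [ 0.6017 -0.1567]
grabbed t=19.1 tcp [0.5068 0.4206 0.2089] yaw-152.0 F [ 0.9 -0.7 -0.6] open 0.0280 gf30.0
lifted t=19.6 tcp [0.5067 0.4206 0.2921] yaw-152.0 F [-0.1  0.1 -1.4] open 0.0283 gf30.0
down t=22.8 tcp [ 0.6016 -0.1567  0.2149] yaw64.9 F [ 0.4  0.1 -0.5] open 0.0280 gf30.0
released t=24.3 tcp [ 0.6016 -0.1567  0.2924] yaw64.9 F [-0.2  0.6 -0.5] open 0.0876 gf0.0
clear t=25.5 tcp [0.4505 0.0995 0.3493] yaw89.9 F [-0.  -0.8 -0.4] open 0.0877 gf0.0
l_block (array([-14.7, -34.8]), np.float64(-0.5)) 0.386 [(array([-14.7, -34.9]), np.float64(-0.5)), (array([-14.9, -27.2]), np.float64(-7.1))]
small_block (array([21.8,  7.3]), np.float64(0.6)) 0.785 [(array([-24.7,   6.6]), np.float64(1.1)), (array([21.5, 18.6]), np.float64(-9.9))]
bar_block (array([ 0.8, 56.3]), np.float64(0.0)) 0.381 [(array([ 0.8, 56.8]), np.float64(0.2)), (array([ 0.9, 48.5]), np.float64(-3.8))]
```

View pics/all.png

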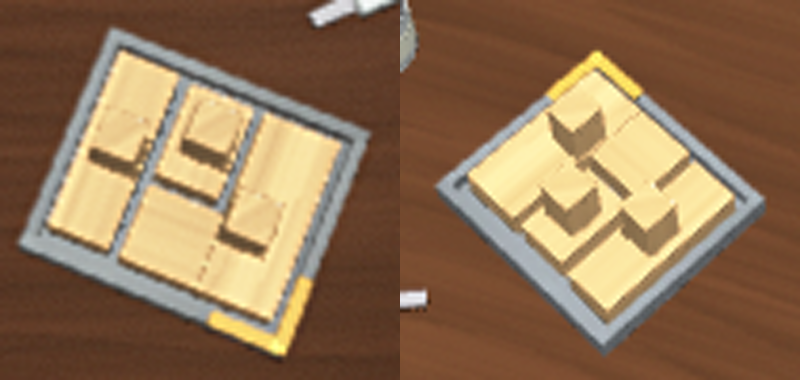

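All three blocks lie flat, posts up, inside the walls with visible gaps. In the left crop the L's elbow is at the brass corner, about (285,330). The tin is next.

```bash
python3 - <<'E'
from act import *
o=P["ink_tin"];q=P["slab"][:2]
g=feas(o[:2],0,.19)[0][1]; d=feas(q,np.degrees(P["slab"][2])+90,.2)[0][1]
print(g,d)
pick(o[:2],g,.026,30)
s=lower(q,d,.0367)
release(q)
r.reach([.42,-.1,.4],ori(90)); rep("clear")
E
python3 - <<'E'
import sys; sys.path.insert(0,".")
import os; os.chdir(".")
from station import r
import cv2,numpy as np
from vis import *
import json
P=json.load(open("poses.json"))
T=r.snapshot("top");S=r.snapshot("scene")
im=[]
for s in(T,S):
    f=s["frame"][:,:,::-1].copy()
    for z in (.01,.058):
        X=np.c_[31*np.cos(a),31*np.sin(a),0*a]/1000+[*P["slab"][:2],z]
        cv2.polylines(f,[np.round(proj(s,X)).astype(int)],True,(0,0,255),1)
    c=proj(s,np.array([[*P["slab"][:2],.02]]))[0].astype(int); im.append(cv2.resize(f[c[1]-55:c[1]+55,c[0]-60:c[0]+60],(400,367),interpolation=cv2.INTER_NEAREST))
cv2.imwrite("pics/tin.png",np.hstack(im))
E
```

```text
0 103.25144676580733
grabbed t=28.8 tcp [ 0.5126 -0.4142  0.1897] yaw-0.0 F [ 1.1 -1.6  2.6] open 0.0617 gf30.0
lifted t=29.5 tcp [ 0.5123 -0.4137  0.291 ] yaw0.0 F [-0.7  0.7 -3.6] open 0.0616 gf30.0
down t=32.8 tcp [0.5459 0.2065 0.1997] yaw103.3 F [-0.3  0.2 -3.5] open 0.0614 gf30.0
released t=34.1 tcp [0.5458 0.2064 0.292 ] yaw103.2 F [-0.   0.9 -0.4] open 0.0878 gf0.0
clear t=35.4 tcp [ 0.4204 -0.0995  0.3992] yaw90.1 F [-0.1 -0.3 -0.2] open 0.0877 gf0.0
```

View pics/tin.png

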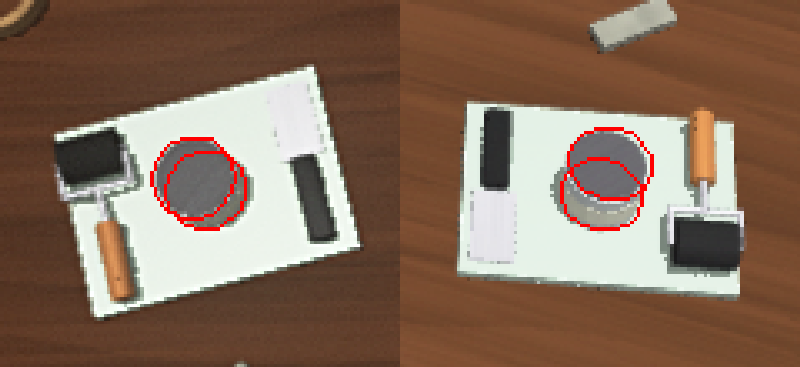

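The tin stands upright at the slab's centre, near (200,183) in the left crop, and the 62 mm grip confirms it is the middle size.

```bash
python3 -c "
from station import r
print(r.hand_in())"
```

```text
the job is handed in; nothing more can be done
None
```

The job is handed in at about 35 s: all three blocks lie flat in the tray, posts up, with the L's elbow in the brass corner, and the middle-sized tin stands upright at the slab's centre, though I checked the final tray gaps only by eye.

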